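# Hang the medium-roast colour disc on the comparison rail and slide it to the mark

### The job

Take the colour-disc carrier with the green tab, hook it over the blue loading end of the horizontal rail, then slide it along the rail, without lifting it off again, until its hook is centred on the orange ring. Let go and leave it hanging there by its hook; leave the other carriers and everything else on the counter standing where they are.

Things in the scene. Friction and masses are not known exactly. Their poses are not given: they have to be found in the camera images.
- carrier_green: Carrier to hang (about 200 g), standing on its foot. Origin: under the foot's centre; z up, y across the panel, x the way the hook's mouth opens. Steel foot 44 x 66 x 8 mm (x,y,z); white panel 62 wide, 6 thick, up to z = 74, with a medium-brown 56 mm disc; above it an aluminium C-hook (see hook) and a green tab (see tab); 176 mm tall in all.
- carrier_green_hook (a point): Where the rail's axis lies in the hook when seated: 118 mm above the carrier's origin, same axes. Hook 24 wide (y): bottom arm z = 72 to 82 over the origin, back at x = -22 to -15, inverted-V roof (apex at z = 124.6), lip at x = 15.5 to 21.5 down to z = 108. Mouth open to +x between z = 82 and 108: the 12 mm rail enters there sideways, then seats as the carrier is lowered.
- carrier_green_tab (a point): Grip point in the green tab, 157 mm above the carrier's origin, same axes. The tab is 12 (x) x 26 (y) mm, from z = 131 (roof) to 176.
- rail: Fixed rail stand. Origin: underside of its base, below the rail's middle; y along the rail, x away from the robot. Base plate 420 x 8 mm, x from -50 to 70. Steel rail 12 mm thick, axis 180 mm above the counter, between 16 mm posts at y = +-188 (tops at z = 190). Loading end painted blue: y from -178 to -50 (the robot's right).
- rail_mid (a point): Middle of the rail, on its axis (180 mm up); y along the rail.
- rail_loading (a point): A good place to hook on: on the rail's axis in the blue part, 105 mm from the rail's middle towards -y.
- mark: The mark on the rail stand's base plate: an 8 mm wide orange ring around the bare part of the rail, an orange pointer blade 52 mm beyond the rail (+x, 105 mm tall) and a 16 mm tall, 70 mm wide glass dish of beans below the rail. Origin on the base plate below the ring; y along the rail.
- mark_ring (a point): Centre of the orange ring, on the rail's axis; y along the rail.
- carrier_white: Bystander: same carrier, light-brown disc, white tab, 176 mm tall. Origin under the foot. Leave it.
- carrier_black: Bystander: same carrier, near-black disc, black tab, 176 mm tall. Origin under the foot. Leave it.
- dish: Bystander: glass dish with beans, 78 mm wide, 18 mm tall; origin underneath its centre.
- cup: Bystander: white mug, 80 mm wide, 70 mm tall; origin underneath its centre.
- tamper: Bystander: steel tamper, 58 mm wide, 88 mm tall, standing; origin underneath its centre.
- jar: Bystander: amber jar with black cap, 72 mm wide, 110 mm tall; origin underneath its centre.
- spoon: Bystander: steel cupping spoon lying on the counter; origin underneath its middle.
Things that resemble listed ones, but are neither listed nor needed, are in the scene too. What is shaped like the carrier_green but turquoise is not meant.

How it is judged:
By the outcome, as a careful person would: the job done as asked, in the order asked, and still so for the second after the job is handed in, with the robot touching nothing.
It also fails if it takes over 48 s, if anything falls off the work surface, if the arm or the gripper's body presses on something with over 40 N, if the wrist force passes 120 N, or if a joint passes its speed limit or range.

### The arm

A 6-joint arm with a two-finger parallel gripper is mounted at the origin on the work surface. World frame = base frame: x ahead of the robot, y to its left, z up, the work surface at z = 0. Lengths are in m, angles in rad, forces in N, time in s.
With the tool pointing down it reaches from about 0.275 to 1 m from the base axis. Payload 8.4 kg.
Tool frame: the origin (TCP) lies on the centre line of the jaws, within the pads' length; the fingertips stand 17 mm ahead of it and the grasp point (between the pads) lies 2 mm behind it (bot.tcp_to_tips is the z of the fingertips in the tool frame, in m); z points along the fingers, y is the line along which they close (so a half turn about z gives the same grasp; the last joint's range is limited). The gripper opens to 85 mm and grips with 20 to 120 N. Pads are 22 mm wide; open, the fingers measure 114 mm over their backs; the gripper's body (76 mm by 85 mm) begins 54 mm behind the grasp point. The pads swing forward as they close: fully open they stand 13 mm farther back than shut.
Start: joints at [-1.216, 0.353, 1.633, -0, 1.155, -0.002], TCP at [0.218, -0.586, 0.248] pointing down, gripper open.
Joint ranges: [-2.63, 2.63], [-0.92, 2.1], [0.06, 2.66], [-1.3, 4.44], [0, 2.69], [-3.02, 3.02]. Speed limits (rad/s): [2.22, 2.22, 2.79, 3.14, 3.14, 3.14].

### API

Orientations are given as a unit quaternion [x, y, z, w].
In Python, from workcell import bot, hand, kinematics, get_obs, vision, hand_in gives the robot as it stands. The module is installed in compiled form; this text tells all that it offers. Calls block until the motion is done:
- bot.reach(position, orientation): joint-space move of the TCP to a pose.
- bot.servo_line(position, ori=None, velocity=0.15): straight line of the TCP; ori=None keeps the orientation; velocity is the mean speed in m/s.
- bot.goto_joints(angles): joint-space move.
- hand.move_gripper(opening, strength=None): finger opening in m; strength is the grip in N (None keeps the last); returns when the fingers have stopped.
- bot.dwell(seconds).
- kinematics.solve_ik(position, orientation): joint angles nearest the present ones, or None.
- get_obs(): the state.
- vision.read_camera(name): name is "scene" or "top" or "wrist"; returns a dict with "frame" (480x640x3 uint8, red, green, blue), "intrinsics" (3x3 intrinsics, pixels), "view" (4x4, takes a point from world to camera coordinates). Camera axes: x right, y down, z forward; pixel columns grow to the right and rows downward; lengths in m; the calibration is good to about 2 mm. A picture is of the moment at which its call begins. There is no depth.
A pose or a line that the arm cannot do raises bot.IKError and nothing moves.
- hand_in(): hands the job in; it is judged then, once.
The state is a dict: "time_s": time; "joint_pos": joint angles; "joint_vel": joint speeds; "joint_efforts": joint torques, N m; "position": TCP position; "orientation": TCP orientation; "wrist_force": force on the tool from outside, world axes, zero at the start; "ft_torque": the same for the moment, N m; "gripper_width": finger opening in m; "grip_force": force on a finger pad.
Only numpy, scipy, OpenCV 4.12 (cv2) and the standard library are available. Lean on these libraries where they do the work, as an engineer would, in place of code of your own. Each camera call takes 0.05 s, during which the arm holds its last target. There are 200 camera calls.

## Working session

There is one attempt and no reset: what is moved stays moved. The work goes in short steps, each a Python script; the robot and the scene stay as the last script left them, time stands still between calls to the robot, and variables do not carry over. Pictures are saved under pics/ and viewed, at most 12 in all, crops included, and the job is handed in when it is done.

```bash
mkdir -p pics; python3 - <<'E'
from workcell import vision,get_obs
import cv2,numpy as np
for n in("scene","top"):
    c=vision.read_camera(n); cv2.imwrite(f"pics/{n}0.png",c["frame"][:,:,::-1]); np.savez(f"pics/{n}0.npz",**c)
    print(n,c["intrinsics"].round(1).tolist(),c["view"].round(3).tolist())
o=get_obs();print(o["time_s"],o["orientation"],o["wrist_force"])
E
```

```text
scene [[498.1, 0.0, 321.3], [0.0, 498.1, 243.7], [0.0, 0.0, 1.0]] [[0.44, 0.898, 0.007, -0.249], [0.569, -0.273, -0.775, -0.197], [-0.694, 0.345, -0.631, 1.699], [0.0, 0.0, 0.0, 1.0]]
top [[548.7, 0.0, 324.6], [0.0, 548.7, 235.4], [0.0, 0.0, 1.0]] [[-0.012, -1.0, 0.004, 0.01], [-0.993, 0.011, -0.113, 0.547], [0.113, -0.005, -0.994, 1.505], [0.0, 0.0, 0.0, 1.0]]
0.1 [ 9.84128275e-01  1.77457462e-01 -1.00689936e-04 -6.14247111e-04] [0.43841717 0.43556382 0.82448535]
```

View pics/scene0.png

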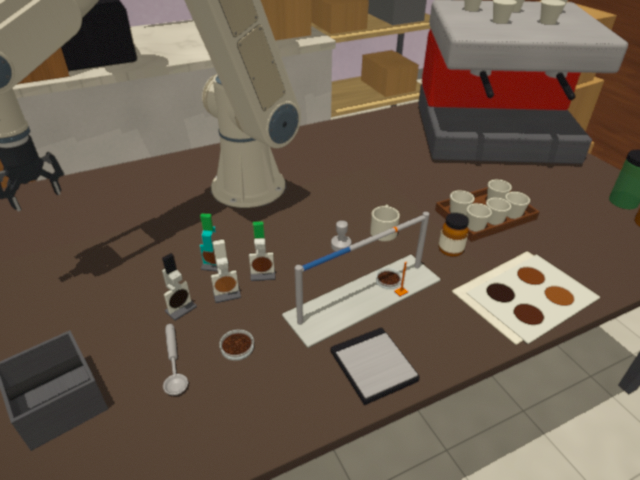

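View pics/top0.png

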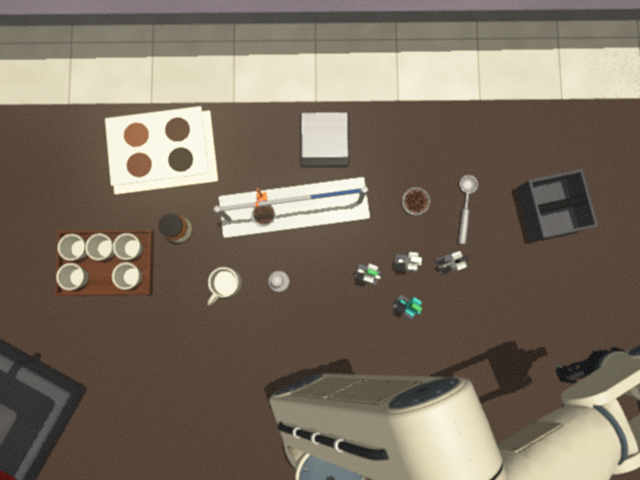

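The scene view shows a carrier with a green tab at about (260,245) and a turquoise/green lookalike at about (207,240). The white carrier is at (222,270) and the black at (175,285). The rail's blue end is at (325,258), and the orange pointer is at (403,285). In the top view the green carrier is at about (368,272) and the lookalike at (408,307). I'll enlarge these areas.

```bash
python3 - <<'E'
import cv2,numpy as np
s=cv2.imread("pics/scene0.png");t=cv2.imread("pics/top0.png")
a=cv2.resize(s[205:325,155:315],(800,600),interpolation=cv2.INTER_CUBIC)[:, :]
b=cv2.resize(t[170:330,200:480],(800,457),interpolation=cv2.INTER_CUBIC)
cv2.imwrite("pics/a.png",a);cv2.imwrite("pics/b.png",b)
E
```

```text
(no output)
```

View pics/a.png

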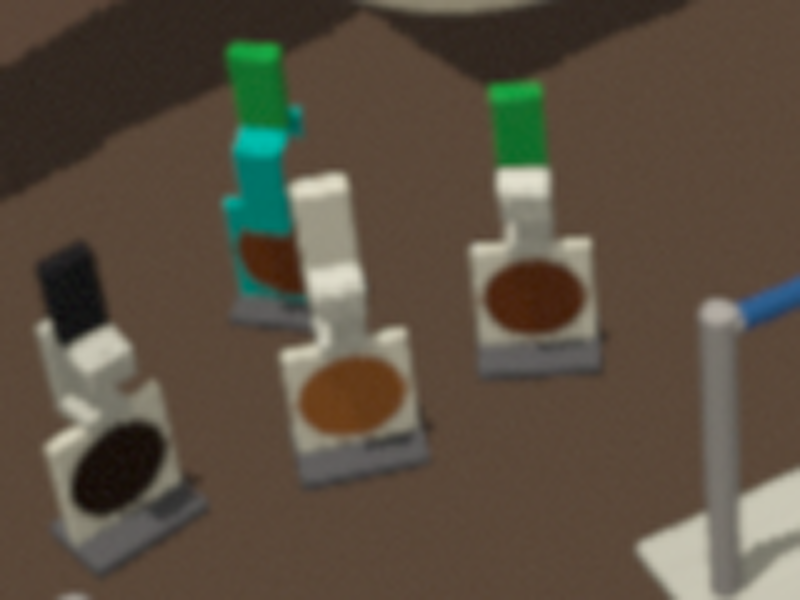

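View pics/b.png

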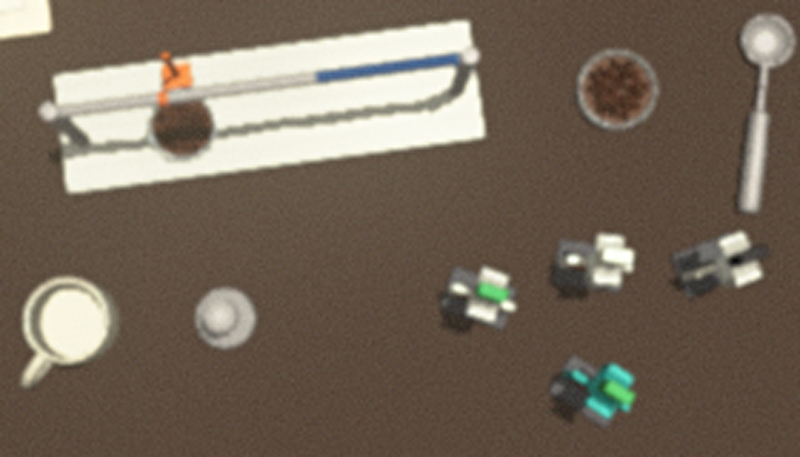

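```bash
cat > h.py <<'E'
import cv2,numpy as np
from scipy.spatial.transform import Rotation as R
def ray(c,uv):
    V=np.array(c["view"]);K=np.array(c["intrinsics"])
    d=V[:3,:3].T@np.linalg.solve(K,[uv[0],uv[1],1]);return -V[:3,:3].T@V[:3,3],d
def onz(c,uv,z):
    o,d=ray(c,uv);return o+d*(z-o[2])/d[2]
def tri(rays):
    A=0;b=0
    for o,d in rays:
        d=d/np.linalg.norm(d);P=np.eye(3)-np.outer(d,d);A=A+P;b=b+P@o
    return np.linalg.solve(A,b)
def proj(c,p):
    q=np.array(c["view"])[:3]@np.append(p,1);q=np.array(c["intrinsics"])@q;return q[:2]/q[2]
def mask(c,lo,hi):
    return cv2.inRange(cv2.cvtColor(c["frame"],cv2.COLOR_RGB2HSV),np.array(lo),np.array(hi))
def blobs(m,amin=8):
    n,l,s,ce=cv2.connectedComponentsWithStats(m)
    return [(s[i,4],s[i,:4].tolist(),ce[i].round(1).tolist()) for i in range(1,n) if s[i,4]>=amin]
GREEN=((50,120,60),(75,255,255));BLUE=((100,120,60),(125,255,255));ORANGE=((5,190,190),(18,255,255))
def q_down(yaw):  # tool z down, tool y axis along (cos yaw, sin yaw)
    y=np.array([np.cos(yaw),np.sin(yaw),0]);z=np.array([0,0,-1.]);x=np.cross(y,z)
    return R.from_matrix(np.c_[x,y,z]).as_quat()
E
python3 - <<'E'
from h import *
t=dict(np.load("pics/top0.npz"));s=dict(np.load("pics/scene0.npz"))
for n,c in(("top",t),("scene",s)):
    for k,v in(("G",GREEN),("B",BLUE),("O",ORANGE)):
        m=mask(c,*v)
        m[:, :]=m*(np.arange(480)[:,None]<340)*(np.arange(480)[:,None]>150)
        print(n,k,blobs(m))
for uv,z in(((216.8,208.5),.19),((364.5,190),.19)): print(onz(t,uv,z).round(4))
m=mask(t,*BLUE);ys,xs=np.nonzero(m);vx,vy,x0,y0=cv2.fitLine(np.c_[xs,ys].astype(np.float32),cv2.DIST_HUBER,0,.01,.01).ravel()
a,b=[onz(t,(x,y0+vy/vx*(x-x0)),.184) for x in(xs.min(),xs.max())];print("blue",a,b,np.degrees(np.arctan2(a[1]-b[1],a[0]-b[0])))
E
```

```text
top G [(np.int32(30), [367, 270, 10, 5], [371.4, 272.2]), (np.int32(62), [409, 303, 12, 9], [414.9, 306.7])]
top B [(np.int32(49), [320, 190, 39, 6], [340.7, 192.6])]
top O []
scene G [(np.int32(91), [624, 161, 16, 18], [631.6, 170.0]), (np.int32(342), [611, 191, 29, 17], [624.6, 199.1]), (np.int32(180), [200, 213, 13, 17], [206.0, 220.6]), (np.int32(174), [252, 221, 12, 17], [258.2, 228.8])]
scene B [(np.int32(221), [303, 248, 47, 22], [325.5, 258.2])]
scene O [(np.int32(46), [395, 289, 12, 6], [400.5, 291.6])]
[0.6002 0.2754 0.19  ]
[ 0.6436 -0.098   0.19  ]
blue [0.62993083 0.03523782 0.184     ] [ 0.64421667 -0.08191932  0.184     ] 96.95217578261965
```

```bash
python3 - <<'E'
from h import *
from workcell import vision,get_obs
t=dict(np.load("pics/top0.npz"));s=dict(np.load("pics/scene0.npz"))
print("tab",onz(t,(371.4,272.2),.174), "tri",tri([ray(t,(371.4,272.2)),ray(s,(258.2,222.5))]),"look",onz(t,(414.9,306.7),.174))
P0=np.array([.6002,.2754,.18]);P1=np.array([.6436,-.098,.18]);d=(P0-P1);d/=np.linalg.norm(d);mid=(P0+P1)/2
print("mid",mid,d,"load",mid-.105*d)
for n,c in(("top",t),("scene",s)):
    hsv=cv2.cvtColor(c["frame"],cv2.COLOR_RGB2HSV).astype(int);out=[]
    for a in np.arange(-.04,.178,.002):
        u,v=proj(c,mid+a*d).round().astype(int)
        w=[hsv[v+k,u] for k in(-2,-1,0,1,2)]; w=max(w,key=lambda q:q[1]*(q[0]<25))
        if w[0]<25 and w[1]>110: out.append((round(float(a),3),w.tolist()))
    print(n,out)
w=vision.read_camera("wrist");o=get_obs()
V=w["view"];T=np.eye(4);T[:3,:3]=R.from_quat(o["orientation"]).as_matrix();T[:3,3]=o["position"]
print("cam in tool",(np.linalg.inv(T)@np.linalg.inv(V)).round(3),w["intrinsics"])
# orange blade base
m=mask(t,(3,130,120),(20,255,255));m[:180]=0;m[225:]=0;m[:,:240]=0;m[:,290:]=0;print(blobs(m,2))
E
```

```text
tab [ 0.43615481 -0.11248457  0.174     ] tri [ 0.43595285 -0.11296822  0.17432496] look [ 0.34868647 -0.21953929  0.174     ]
mid [0.6219 0.0887 0.18  ] [-0.11545203  0.99331306  0.        ] load [ 0.63402246 -0.01559787  0.18      ]
top [(0.084, [10, 136, 163]), (0.086, [12, 167, 241]), (0.088, [12, 167, 241]), (0.09, [11, 172, 225]), (0.092, [10, 116, 230])]
scene [(0.084, [13, 129, 188]), (0.086, [14, 178, 199]), (0.088, [15, 221, 208]), (0.09, [15, 221, 208]), (0.092, [16, 240, 192]), (0.094, [16, 240, 192]), (0.096, [11, 165, 153])]
cam in tool [[ 0.    -0.951 -0.308  0.079]
 [ 1.     0.    -0.     0.001]
 [ 0.    -0.308  0.951 -0.125]
 [ 0.     0.     0.     1.   ]] [[346.89261581   0.         315.91566323]
 [  0.         346.89261581 240.62654002]
 [  0.           0.           1.        ]]
[(np.int32(80), [256, 188, 11, 13], [260.7, 195.3]), (np.int32(12), [256, 202, 3, 6], [256.7, 204.4])]
```

```bash
python3 - <<'E'
from h import *
from workcell import *
for y in(0,np.pi): print(kinematics.solve_ik([.436,-.063,.27],q_down(y)))
sol=kinematics.solve_ik([.436,-.063,.27],q_down(0))
bot.reach([.436,-.063,.27],q_down(0))
c=vision.read_camera("wrist");np.savez("pics/w1.npz",**c);o=get_obs();print(o["time_s"],o["joint_pos"],o["position"])
print(proj(c,[.436,-.113,.174]))
cv2.imwrite("pics/w1.png",c["frame"][:,:,::-1])
E
```

```text
[-1.46907200e-01  3.49428670e-02  1.98198255e+00 -4.44089210e-16
  1.12466723e+00 -1.46907200e-01]
[-1.46907200e-01  3.49428670e-02  1.98198255e+00 -4.44089210e-16
  1.12466723e+00  2.99468545e+00]
2.2417 [-1.48188952e-01  3.53874008e-02  1.98155638e+00 -1.97547174e-04
  1.12463551e+00 -1.46840568e-01] [ 0.43615941 -0.06365338  0.2699834 ]
[315.34861504 314.11945896]
```

View pics/w1.png

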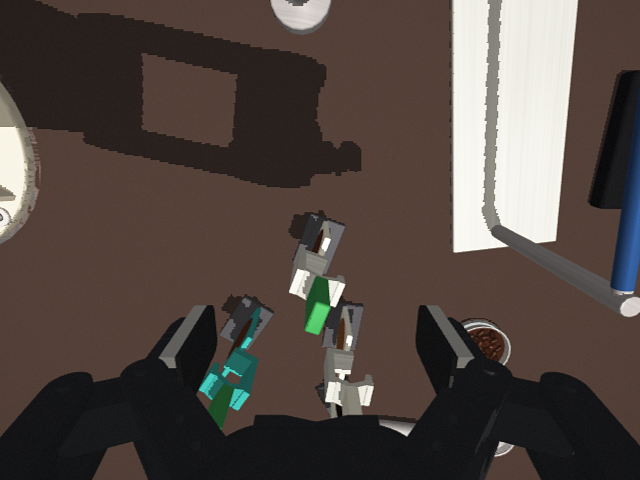

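```bash
python3 - <<'E'
import cv2
s=cv2.imread("pics/w1.png");cv2.imwrite("pics/c.png",cv2.resize(s[200:350,230:410],(720,600),interpolation=cv2.INTER_CUBIC))
E
```

```text
(no output)
```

View pics/c.png

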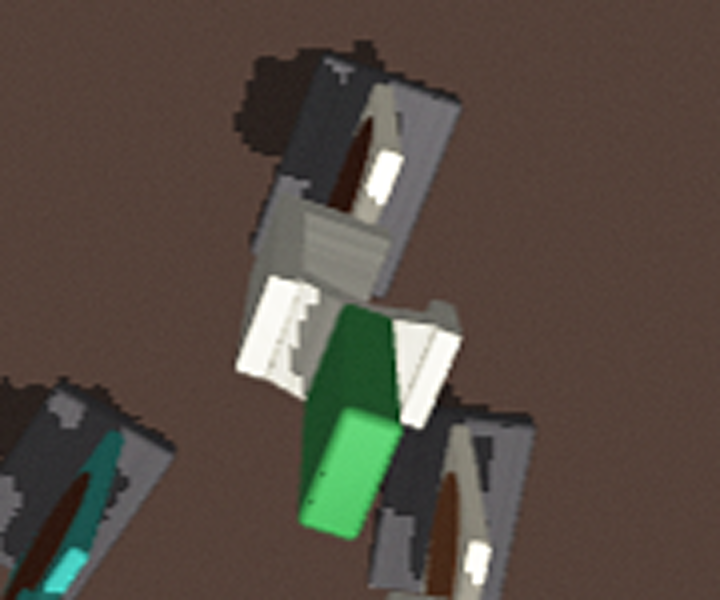

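The view from near shows the green tab's top at about (318,318) and the foot at about (320,240). The hook's closed back is on the left and the short lip is on the right. So the mouth opens away from the robot (+x), turned about -20°.

```bash
python3 - <<'E'
from h import *
c=dict(np.load("pics/w1.npz"))
f=lambda p,z:onz(c,(230+p[0]/4-.375,200+p[1]/4-.375),z)
T=[f(p,.176) for p in((345,407),(402,430),(357,538),(300,520))]
print("tab",np.mean(T,0),[np.linalg.norm(T[i]-T[i-1]).round(4) for i in range(4)],[np.degrees(np.arctan2(*(a-b)[1::-1])).round(1) for a,b in((T[0],T[3]),(T[1],T[2]))])
A,B,C=[f(p,.008) for p in((325,57),(460,100),(380,295))]
print("foot",np.linalg.norm(A-B),A,B,np.degrees(np.arctan2(*(B-C)[1::-1])),np.degrees(np.arctan2(*(B-A)[1::-1])))
m=mask(c,(50,120,150),(75,255,255));m[335:]=0;k=max(cv2.findContours(m,0,2)[0],key=cv2.contourArea);print(cv2.minAreaRect(k))
y=np.radians(68);u=np.array([np.cos(y),np.sin(y),0]);x=np.array([u[1],-u[0],0])
print("foot centre from corners",B-.033*u-.022*x,A-.033*u+.022*x)
E
```

```text
tab [ 0.43741049 -0.11520248  0.176     ] [np.float64(0.0242), np.float64(0.0111), np.float64(0.0234), np.float64(0.011)] [np.float64(70.3), np.float64(70.2)]
foot 0.04101837288711819 [ 0.43061492 -0.07886383  0.008     ] [ 0.46958854 -0.09165303  0.008     ] 69.60663097885954 -18.167256945251108
((317.1896667480469, 318.27587890625), (14.669934272766113, 31.196821212768555), 21.801410675048828)
foot centre from corners [ 0.43682848 -0.11400875  0.008     ] [ 0.43865095 -0.11770224  0.008     ]
```

```bash
python3 - <<'E'
from h import *
from workcell import *
q=q_down(np.radians(-19.8));x,y=.437,-.115
hand.move_gripper(.06)
bot.reach([x,y,.23],q)
bot.servo_line([x,y,.155],velocity=.1)
hand.move_gripper(0.0,60)
o=get_obs();print(o["time_s"],o["gripper_width"],o["grip_force"],o["wrist_force"],o["position"])
bot.servo_line([x,y,.28],velocity=.12)
c=vision.read_camera("wrist");np.savez("pics/w2.npz",**c);cv2.imwrite("pics/w2.png",c["frame"][:,:,::-1])
o=get_obs();print(o["time_s"],o["gripper_width"],o["grip_force"],o["wrist_force"],o["position"])
E
```

```text
4.375 0.011252004423790114 59.285919070243835 [0.36166697 0.65524151 6.87087563] [ 0.43727774 -0.11508766  0.15537963]
5.6167 0.01127792572820755 58.39466750621796 [-0.25722706  1.09015858 -2.2202021 ] [ 0.43652061 -0.11487501  0.27918924]
```

View pics/w2.png

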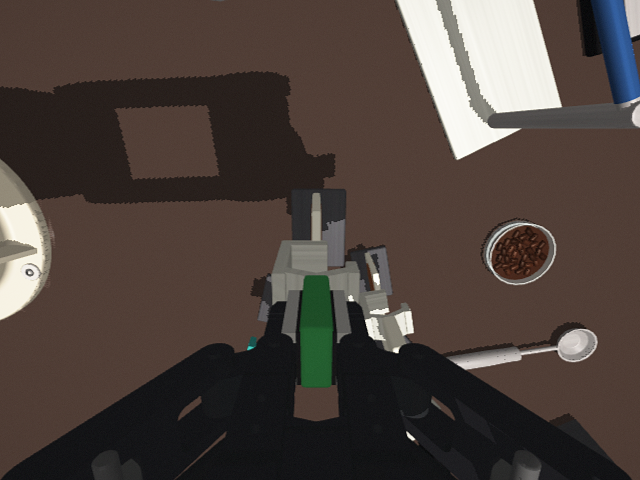

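The carrier is held upright and squarely: its tab is between the pads at about (317,330), and its foot is aligned at (318,225). Next it goes to the rail.

```bash
cat >> h.py <<'E'
RD=np.array([-.11545,.99331,0]);RX=np.array([.99331,.11545,0]);MID=np.array([.6219,.0887,.18]);RY=np.arctan2(RX[1],RX[0])
def rp(a,x,z): p=MID+a*RD+x*RX;return [p[0],p[1],z]
E
python3 - <<'E'
from h import *
from workcell import *
q=q_down(RY)
def st(n):
    o=get_obs();print(n,round(o["time_s"],2),np.round(o["wrist_force"],1),np.round(o["position"],4),round(o["gripper_width"],4))
bot.servo_line(rp(-.105,-.075,.28),q,velocity=.12);st("start")
bot.servo_line(rp(-.105,-.075,.240),velocity=.1);st("low")
bot.servo_line(rp(-.105,-.02,.240),velocity=.08);st("half")
bot.servo_line(rp(-.105,0,.240),velocity=.06);st("in")
for z in(.225,.221,.219,.217):
    bot.servo_line(rp(-.105,0,z),velocity=.05);st(z)
    if abs(get_obs()["wrist_force"][2]+2.2)>4: break
s=vision.read_camera("scene");w=vision.read_camera("wrist")
a=cv2.resize(s["frame"][180:330,240:440],(400,300));b=cv2.resize(w["frame"],(400,300))
cv2.imwrite("pics/d.png",np.hstack([a,b])[:,:,::-1])
E
```

```text
start 7.03 [-0.1  0.8 -2. ] [ 0.5591 -0.0246  0.28  ] 0.0112
low 7.58 [ 0.  -0.5 -1.8] [ 0.5595 -0.0244  0.2401] 0.0117
half 8.42 [ 0.2  0.1 -2. ] [ 0.6137 -0.0179  0.2398] 0.0114
in 8.9 [-0.1  0.2 -2.3] [ 0.6341 -0.0156  0.2398] 0.0115
0.225 9.35 [ 0.7  0.3 -2.1] [ 0.6337 -0.0156  0.2245] 0.0114
0.221 9.6 [-0.4  0.4 -1.7] [ 0.6339 -0.0156  0.2208] 0.0113
0.219 9.85 [-0.1 -0.  -2.8] [ 0.634  -0.0156  0.2189] 0.0111
0.217 10.1 [0.6 0.2 4.8] [ 0.6347 -0.0156  0.2179] 0.0114
```

View pics/d.png

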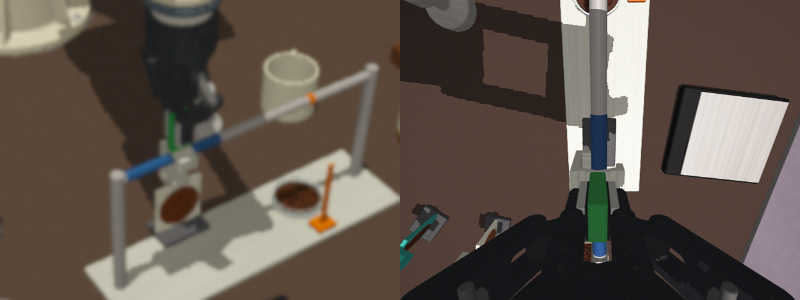

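The hook is seated on the blue part, with the rail passing through it and contact felt at z = 0.218. Next I slide part way and measure the ring from near.

```bash
python3 - <<'E'
from h import *
from workcell import *
def st(n):
    o=get_obs();print(n,round(o["time_s"],2),np.round(o["wrist_force"],1),np.round(o["position"],4),round(o["gripper_width"],4))
for a in(-.09,-.045,0,.03):
    bot.servo_line(rp(a,0,.2187),velocity=.06);st(a)
    if np.linalg.norm(get_obs()["wrist_force"])>15: break
c=vision.read_camera("wrist");np.savez("pics/w3.npz",**c)
cv2.imwrite("pics/w3.png",cv2.resize(c["frame"][40:340,180:480],(600,600),interpolation=cv2.INTER_CUBIC)[:,:,::-1])
m=mask(c,(3,120,100),(22,255,255));
for b in blobs(m,5): print(b)
print("pred ring",proj(c,MID+.089*RD),proj(c,MID+.089*RD+[0,0,.006]))
E
```

```text
-0.09 10.6 [-0.   0.5 -0.6] [6.320e-01 1.000e-04 2.184e-01] 0.0112
-0.045 11.5 [ 0.9  0.1 -1.3] [0.6271 0.0439 0.2187] 0.0111
0 12.4 [ 1.3  0.7 -2. ] [0.6219 0.0886 0.2187] 0.011
0.03 13.05 [ 1.   0.6 -0.8] [0.6184 0.1187 0.2187] 0.0115
(np.int32(1014), [360, 136, 41, 34], [375.9, 154.2])
(np.int32(503), [304, 169, 28, 20], [317.5, 179.0])
pred ring [315.69810556 171.43246031] [315.68393276 173.00546132]
```

View pics/w3.png

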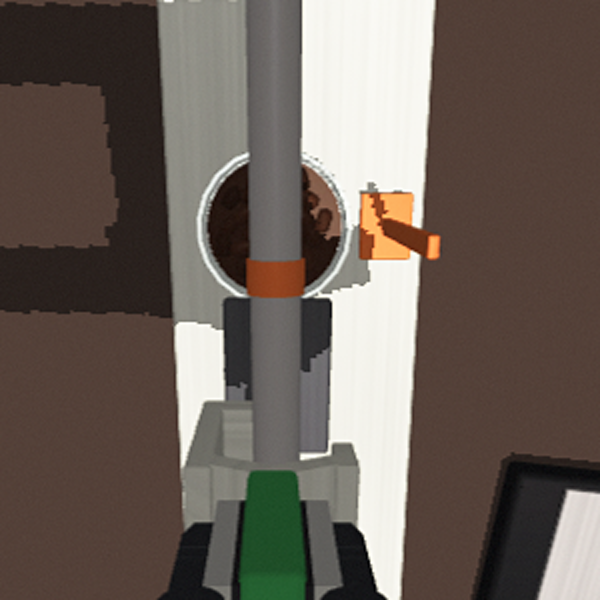

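```bash
python3 - <<'E'
from h import *
c=dict(np.load("pics/w3.npz"))
A=lambda uv,z:round(float((onz(c,uv,z)-MID)@RD),4)
px=lambda u,v:(180+u/2-.25,40+v/2-.25)
m=mask(c,(3,120,100),(22,255,255))[:, 311:320]; r=np.nonzero(m[160:200].any(1))[0]+160
hs=mask(c,(3,120,100),(22,255,255))[160:200,317];r=np.nonzero(hs)[0]+160
print("ring rows",r.min(),r.max(),A((317,r.min()-.5),.186),A((317,r.max()+.5),.186))
print("foot edge near (y+33)",A(px(278,298),.0705)-.033)
g=mask(c,(50,80,20),(80,255,255))
rr=np.nonzero(g[:,316])[0];print("tab rows",rr.min(),rr.max(),"near base y+13",A((316,rr.min()-.5),.0635+.131)-.013)
k=c["frame"][:,316].astype(int);print(rr.max(),k[rr.min()-3:rr.max()+4:1,1][-60:].tolist())
print("roof apex near edge y+12",A(px(272,463),.0635+.1255)-.012)
E
```

```text
ring rows 171 188 0.0901 0.082
foot edge near (y+33) 0.029700000000000004
tab rows 275 386 near base y+13 0.03
386 [96, 97, 96, 98, 96, 97, 95, 97, 97, 98, 97, 97, 98, 96, 94, 97, 98, 99, 96, 97, 96, 96, 97, 98, 95, 97, 97, 96, 97, 97, 97, 98, 97, 98, 97, 99, 97, 96, 94, 94, 95, 95, 96, 94, 95, 93, 95, 96, 96, 95, 96, 93, 94, 94, 96, 95, 84, 138, 200, 203]
roof apex near edge y+12 0.0304
```

```bash
python3 - <<'E'
from h import *
from workcell import *
def st(n):
    o=get_obs();print(n,round(o["time_s"],2),np.round(o["wrist_force"],1),np.round(o["position"],4),round(o["gripper_width"],4));return o
bot.servo_line(rp(.086,0,.2187),velocity=.06);st("at ring")
for z in(.2182,.2177):
    bot.servo_line(rp(.086,0,z),velocity=.02)
    if st(z)["wrist_force"][2]>1: break
print("carrier a (TCP)",(get_obs()["position"]-MID)@RD)
c=vision.read_camera("wrist");np.savez("pics/w4.npz",**c)
g=mask(c,(50,80,20),(80,255,255));rr=np.nonzero(g[:,316])[0]
A=lambda uv,z:round(float((onz(c,uv,z)-MID)@RD),4)
print("tab",A((316,rr.min()-.5),.062+.131)-.013)
hand.move_gripper(.03,20);st("open");bot.dwell(.5)
hand.move_gripper(.05)
bot.servo_line(rp(.086,0,.30),velocity=.1)
bot.servo_line(rp(.03,-.03,.33),velocity=.15);bot.dwell(1);st("end")
w=vision.read_camera("wrist");np.savez("pics/w5.npz",**w);s=vision.read_camera("scene")
t=vision.read_camera("top");np.savez("pics/t5.npz",**t)
a=cv2.resize(s["frame"][180:330,240:440],(400,300));b=cv2.resize(w["frame"],(400,300))
cv2.imwrite("pics/e.png",np.hstack([a,b])[:,:,::-1])
E
```

```text
at ring 14.18 [-0.1  0.1 -3.3] [0.612  0.1739 0.2187] 0.0109
0.2182 14.43 [ 0.7  0.2 -1.9] [0.612  0.1738 0.2182] 0.0112
0.2177 14.68 [-0.1 -0.8 -0.8] [0.6121 0.174  0.2177] 0.0114
carrier a (TCP) 0.08589018005054427
tab 0.0855
open 15.05 [0.5 0.7 0.1] [0.6121 0.1742 0.2179] 0.0302
end 18.48 [0.5 0.5 0.8] [0.5886 0.115  0.33  ] 0.0499
```

View pics/e.png

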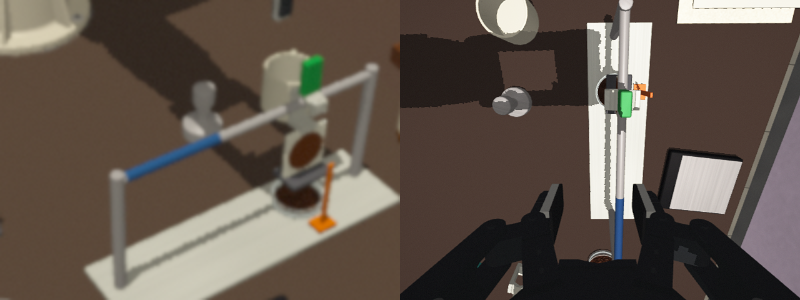

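It hangs freely by its hook over the dish, beside the orange pointer. I'll make one numeric check of the centring.

```bash
python3 - <<'E'
from h import *
for f in("w5","t5"):
    c=dict(np.load(f"pics/{f}.npz"));m=mask(c,(50,100,130 if f=="w5" else 60),(78,255,255))
    for n,b,ce in blobs(m,15):
        p=onz(c,ce,.238);print(f,n,b,"a",((p-MID)@RD).round(4),"x",((p-MID)@RX).round(4))
c=dict(np.load("pics/w5.npz"))
cv2.imwrite("pics/f.png",cv2.resize(c["frame"][100:220,440:540],(500,600),interpolation=cv2.INTER_CUBIC)[:,:,::-1])
E
```

```text
w5 697 [353, 146, 19, 42] a 0.0858 x -0.0016
t5 74 [409, 303, 13, 9] a -0.2651 x -0.305
```

View pics/f.png

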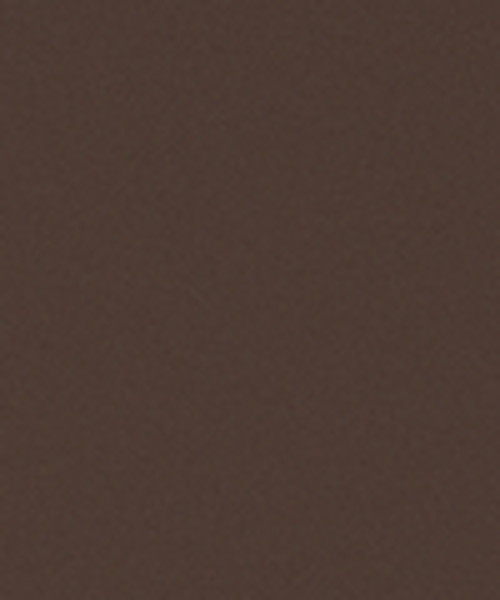

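That crop missed the carrier and shows only bare counter. The numbers are enough: the tab's centre is at 85.8 mm along the rail, against 86.0 mm for the ring. I'll hand in.

```bash
python3 -c "
from workcell import hand_in
print(hand_in())"
```

```text
the job is handed in; nothing more can be done
None
```

The green-tab carrier was hooked on at the blue end, slid along without lifting off, and now hangs released by its hook, measured within about 1 mm of the ring's centre; handed in at about 18.5 s.

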